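# Roll the trolley wheel into its chock

## Task

Roll the spare trolley wheel along the bench on its tyre, so that it turns as it goes, without lifting it or letting it fall flat, into the mouth of the wheel chock and over the low sill. Bear it home against the rubber buffer with a steady push of about 14 N (at least 10 N, never more than 18 N), then let go and leave it standing in the chock behind the sill. Leave the tape roll, the pen and the dropper bottle alone.

Things in the scene. Friction and masses are not known exactly. Their poses are not given: they have to be found in the camera images.
- wheel: Spare trolley wheel, 0.4 to 0.65 kg, 88 mm diameter (radius 44), black rubber tyre 26 mm wide, aluminium disc on each face; it stands on its tyre, 0.2 to 0.4 m from the chock on the +y side (robot's left). Origin at its centre, 44 mm above the bench. x is the axle; y and z turn with it as it rolls (z, to the brass valve, is up at the start).
- hub_boss (a point): Tip of one of the wheel's two smooth flat-ended hub bosses, on the axle 24 mm from the wheel's centre (10 mm in diameter; 48 mm over both): pinch it here, fingers along the axle. Pinched lightly there (3 to 10 N) it turns between the fingers as it rolls and slowly lags (about 8 mm in 0.3 m: take it afresh); squeezed hard it skids. Pushing it home by the hub needs a firmer pinch (about 16 N).
- chock: Grey wheel chock fixed to the bench. Origin on the bench surface in mid-pocket; y points out of the mouth, so the wheel rolls in along -y, axle along the chock's x. Two straight cheeks 12 mm high (inner faces x = +-17 mm, each 8 thick) run from y = +46 to -76 mm. Inside the pocket the wheel stands on the bench itself.
- mouth (a point): Middle of the chock's mouth, on the bench at chock y = +82 mm; flared pieces 12 mm high widen the gap from 34 mm at y = +46 to about 62 mm here. Axes as the chock's.
- sill (a point): Top middle of the half-round steel sill across the pocket, at chock y = +22 mm, 4 mm above the bench (a cylinder of 8 mm radius with its axis along x, 4 mm below the bench). The wheel must climb over it; while crossing, its centre rises to 48 mm; standing clear behind it, its centre is at chock y = +2 mm or less.
- stop: Grey bracket, 49 wide, 62 mm high, at the chock's closed end (plate at y = -74 to -82 mm); same origin and axes as the chock. It carries a rigid rubber-faced buffer (24 mm diameter, axis 44 mm up) on a screw set differently each time and not measured: its face lies anywhere from y = -45 to -55 mm, so it meets the wheel with the wheel's centre at y = -1 to -11 mm.
- tape: Roll of tan masking tape lying flat, 96 mm diameter, 25 mm high; origin at the centre of its underside. To be left alone.
- pen: Black marker pen lying flat, 140 mm long, 18 mm high; origin under its middle. To be left alone.
- toner: Small dropper bottle standing, 42 mm diameter, 110 mm high; origin at the centre of its underside. To be left alone.

How it is judged (in metres and radians):
On the way, in this order (a step that is already met when the one before it is completed fails the run):
1. the wheel has rolled half a turn on its tyre, travelling as it turned: valve side underneath 95 to 175 mm from its start, still upright (angle between wheel's own z axis and vertical above 2.6 rad and distance of wheel from where it was at the start of the episode between 0.095 and 0.175 m and angle between wheel's own x axis and vertical between 1.32 and 1.82 rad), for 0.05 s.
2. the wheel, past the sill, bears on the buffer with more than 10 N for 0.2 s (contact force between wheel and stop above 10 N and y of wheel in the frame of chock below 0.004 m), for 0.2 s.
At the end, for the whole second after the job is handed in: The wheel stands upright on the bench in the chock's pocket, behind the sill (centre from y = +5 to -15 mm and within 7 mm of the middle line, axle within 0.2 rad of the chock's x), released and at rest (y of wheel in the frame of chock between -0.015 and 0.005 m and x of wheel in the frame of chock between -0.007 and 0.007 m and height (world z) of wheel below 0.047 m and angle between the x axis of wheel and the x axis of chock, either way round below 0.2 rad and linear speed of wheel below 0.02 m/s and contact force between wheel and the fingers below 0.1 N); the robot touches nothing.
It fails at once if the wheel is lifted: its centre more than 12 mm above rolling height (height (world z) of wheel above 0.056 m).
It fails at once if the wheel leans more than 0.4 rad or falls flat (angle between wheel's own x axis and vertical below 1.17 rad or angle between wheel's own x axis and vertical above 1.97 rad).
It fails at once if the buffer or its bracket is rammed with more than 18 N (contact force between wheel and stop above 18 N).
It fails at once if tape roll, pen or dropper bottle disturbed: moved more than 20 mm or the bottle tipped (distance of any of tape, pen, toner from where it was at the start of the episode above 0.02 m or angle between toner's own z axis and vertical above 0.4 rad).
It also fails if it takes over 70 s, if anything falls off the work surface, if the arm or the gripper's body presses on something with over 40 N, if the wrist force passes 120 N, or if a joint passes its speed limit or range.

## Robot

A 6-joint arm with a two-finger parallel gripper is mounted at the origin on a cart in front of the work surface, level with it; the furniture and walls round the work are solid. World frame = base frame: x ahead of the robot, y to its left, z up, the work surface at z = 0. Lengths are in m, angles in degrees, forces in N, time in s.
With the tool pointing down it reaches from about 0.3 to 1 m from the base axis. Payload 5.1 kg.
Tool frame: the origin (TCP) lies at the centre of the arm's flange, where the gripper is bolted on; the fingertips stand ctrl.tip_reach ahead of it and the grasp point (between the pads) lies 171 mm ahead of it (ctrl.tip_reach is the distance from the TCP to the fingertips, in m); z points along the fingers, y is the line along which they close (so a half turn about z gives the same grasp; the last joint's range is limited). The gripper opens to 95 mm and grips with 3 to 60 N. Pads are 20 mm wide; open, the fingers measure 119 mm over their backs; the gripper's body (75 mm by 180 mm) begins 59 mm behind the grasp point.
Start: joints at [67.689, 7.093, 94.555, -0, 78.352, -4.733], TCP at [0.196, 0.62, 0.405] pointing down, gripper open.
Joint ranges: [-149.61, 149.61], [-58.7, 133.49], [1.44, 155.28], [-77.14, 257.14], [18.33, 153.61], [-166.67, 166.67]. Speed limits (degrees/s): [147.25, 147.25, 180, 180, 180, 180].

## Interface

Orientations are given as a 3x3 rotation matrix whose columns are the frame's x, y, z axes.
In Python, from cell import ctrl gives the robot as it stands. Calls block until the motion is done:
- ctrl.reach(position, orientation): joint-space move of the TCP to a pose.
- ctrl.movel(position, attitude=None, feed=0.15, guard=None): straight line of the TCP; attitude=None keeps the orientation; feed is the mean speed in m/s. With guard (N) it stops when the force on the tool has changed by that much, and returns True; else False.
- ctrl.move_j(angles): joint-space move.
- ctrl.set_gripper(opening): finger opening in m; the grip force is fixed at half the most; returns when the fingers have stopped.
- ctrl.sleep(seconds).
- ctrl.solve_ik(position, orientation): joint angles nearest the present ones, or None.
- ctrl.get_image(name): name is "scene" or "top"; returns a dict with "image" (420x560x3 uint8, red, green, blue), "intrinsics" (3x3 intrinsics, pixels), "R" (3x3) and "t" (3): a world point X has camera coordinates R X + t. Camera axes: x right, y down, z forward; pixel columns grow to the right and rows downward; lengths in m; the calibration is good to about 2 mm. A picture is of the moment at which its call begins. There is no depth.
A pose or a line that the arm cannot do raises ctrl.Unreachable and nothing moves.
- ctrl.job_done(): hands the job in; it is judged then, once.
Trained networks look in a picture, given as the dict that the camera call returned (one of the last four; its "shot" number tells which), for a name from the list of things; names that differ only in an ending like _2 or _b are one class to them, and where a whole thing is asked for, a point or a joint stands for the part that bears it (a point fixed in the world has none). Each returns a list of dicts, best first, with "score" (0 to 1); they miss things now and then, are a little off and sometimes report something else, mostly with a low value. They report only what shows in the picture. A call takes as long as a camera call.
- ctrl.cut_out(label, picture): "region" (420x560 bool, what is visible of it) and "rect" ([left, top, right, bottom] in pixels, round what is visible of it).
- ctrl.pinpoint(label, picture): "centre" ([column, row] in pixels: a listed point, or the origin of a listed thing).
Readings, each from a call of its own:
- ctrl.current_time_s(): time.
- ctrl.current_joints(): joint angles.
- ctrl.current_dq(): joint speeds.
- ctrl.current_tau(): joint torques, N m.
- ctrl.current_tool_pos(): TCP position.
- ctrl.current_ee_rot(): TCP orientation.
- ctrl.current_ft_force(): force on the tool from outside, world axes, zero at the start.
- ctrl.current_moment(): the same for the moment, N m.
- ctrl.current_opening(): finger opening in m.
- ctrl.current_grasp_force(): force on a finger pad.
Only numpy, scipy, OpenCV 4.12 (cv2) and the standard library are available. Lean on these libraries where they do the work, as an engineer would, in place of code of your own. Each camera call takes 0.05 s, during which the arm holds its last target. There are 200 camera calls.

## Working session

There is one attempt and no reset: what is moved stays moved. The work goes in short steps, each a Python script; the robot and the scene stay as the last script left them, time stands still between calls to the robot, and variables do not carry over. Pictures are saved under pics/ and viewed, at most 10 in all, crops included, and the job is handed in when it is done.

```bash
ls; mkdir -p pics; cat > h.py <<'E'
import numpy as np, cv2
from cell import ctrl
def ray(p,uv):
    d=p["R"].T@np.linalg.inv(p["intrinsics"])@np.array([uv[0],uv[1],1.]); return -p["R"].T@p["t"], d
def atz(p,uv,z):
    c,d=ray(p,uv); return c+d*(z-c[2])/d[2]
def proj(p,X):
    q=p["intrinsics"]@(p["R"]@np.asarray(X)+p["t"]); return q[:2]/q[2]
def save(p,n): cv2.imwrite("pics/"+n,p["image"][:,:,::-1])
E
python3 - <<'E'
from h import *
Z=dict(wheel=.044,hub_boss=.044,chock=0,mouth=0,sill=.004,stop=0,tape=0,pen=0,toner=0)
ims=[]
for n in("top","scene"):
    p=ctrl.get_image(n); ims.append(p["image"]); print(n,-p["R"].T@p["t"])
    for k,z in Z.items():
        for r in ctrl.pinpoint(k,p)[:2]: print(k,round(r["score"],2),np.round(r["centre"],1),np.round(atz(p,r["centre"],z),4))
    save(p,n+"0.png")
print(ctrl.tip_reach,ctrl.current_opening(),ctrl.current_time_s(),ctrl.current_ee_rot())
E
```

```text
pics
top [0.3889021  0.05171386 0.90256897]
wheel 0.66 [202.1 233.5] [0.5201 0.2159 0.044 ]
hub_boss 0.79 [200.3 220.1] [0.5442 0.22   0.044 ]
chock 0.85 [391.2 243. ] [ 0.5093 -0.1241  0.    ]
mouth 0.34 [198.6 220.2] [0.552  0.2318 0.    ]
sill 0.65 [205.  230.1] [0.5326 0.2184 0.004 ]
tape 0.85 [317.8 153.6] [0.6807 0.0084 0.    ]
pen 0.85 [326.  307.8] [ 0.3924 -0.0034  0.    ]
toner 0.6 [238.5 143.3] [0.7021 0.1603 0.    ]
scene [ 0.03630291 -0.61547263  0.53527596]
wheel 0.84 [229.5 185.9] [0.5304 0.2297 0.044 ]
hub_boss 0.86 [239.1 186.9] [0.5427 0.2134 0.044 ]
hub_boss 0.35 [332.  283.8] [ 0.4739 -0.1402  0.044 ]
chock 0.96 [338.4 292.1] [ 0.5066 -0.12    0.    ]
chock 0.19 [236.3 285.8] [ 0.3908 -0.0035  0.    ]
mouth 0.58 [313.  268.6] [ 0.5165 -0.0462  0.    ]
sill 0.97 [331.8 283.6] [ 0.5097 -0.1009  0.004 ]
tape 0.76 [362.  223.8] [0.6819 0.0055 0.    ]
pen 0.58 [236.1 288.1] [ 0.3872 -0.0084  0.    ]
toner 0.6 [315.  188.4] [0.7089 0.1754 0.    ]
toner 0.37 [309.9 269.3] [ 0.5112 -0.0444  0.    ]
0.1901 0.09468154491688237 1.0 [[-9.53302621e-01  3.02016741e-01 -1.90024348e-05]
 [ 3.02016741e-01  9.53302621e-01 -3.37687091e-05]
 [ 7.91635539e-06 -3.79308523e-05 -9.99999999e-01]]
```

View pics/top0.png

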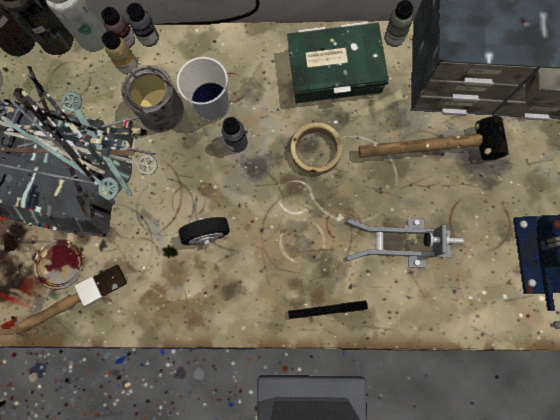

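View pics/scene0.png

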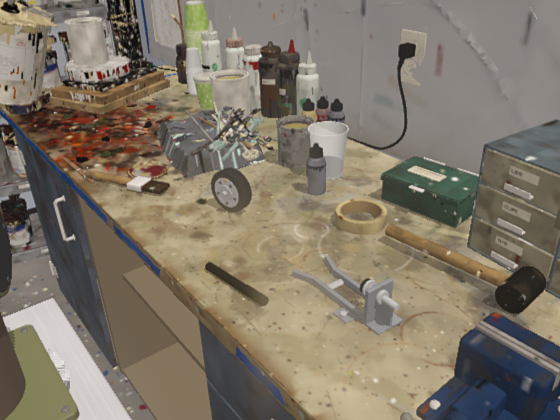

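```bash
cat >> h.py <<'E'
from scipy.optimize import minimize
A=np.linspace(0,2*np.pi,48,endpoint=False)
def wpts(x,y,yaw,z=.044):   # wheel silhouette points, axle along yaw
    ax=np.array([np.cos(yaw),np.sin(yaw),0]);tv=np.array([-ax[1],ax[0],0]);c=np.array([x,y,z])
    P=[]
    for h,r in((-.013,.044),(.013,.044),(-.024,.005),(.024,.005)):
        P+=[c+h*ax+r*(np.cos(a)*tv+np.sin(a)*np.array([0,0,1])) for a in A]
    return np.array(P)
def fitwheel(ps,x0):
    M=[(p,ctrl.cut_out("wheel",p)[0]["region"].astype(np.float32)) for p in ps]
    M=[(p,cv2.resize(m,None,fx=4,fy=4,interpolation=cv2.INTER_LINEAR)>.5) for p,m in M]
    def cost(v):
        s=0
        for p,m in M:
            q=np.array([proj(p,X) for X in wpts(*v)])
            h=cv2.convexHull(((q+.5)*4*16-8).astype(np.int32))
            im=np.zeros(m.shape,np.uint8); cv2.fillConvexPoly(im,h,1,shift=4)
            s+=1-(m&(im>0)).sum()/(m|(im>0)).sum()
        return s
    best=None
    for yw in x0[2]+np.radians([-15,0,15]):
        r=minimize(cost,[x0[0],x0[1],yw],method="Nelder-Mead",options=dict(initial_simplex=[[x0[0],x0[1],yw],[x0[0]+.01,x0[1],yw],[x0[0],x0[1]+.01,yw],[x0[0],x0[1],yw+.15]]))
        if best is None or r.fun<best.fun: best=r
    return best.x,best.fun
E
python3 - <<'E'
from h import *
t=ctrl.get_image("top"); s=ctrl.get_image("scene")
for ps in ([t,s],[t],[s]):
    v,f=fitwheel(ps,[.527,.22,0]); print(np.round(v[:2],4),np.degrees(v[2]),f)
r=ctrl.cut_out("chock",t)[0]; print(r["rect"])
a=cv2.resize(t["image"][205:280,335:475],None,fx=5.5,fy=5.5,interpolation=cv2.INTER_CUBIC)
cv2.imwrite("pics/chock.png",a[:,:,::-1])
b=cv2.resize(s["image"][245:335,285:405],None,fx=6,fy=6,interpolation=cv2.INTER_CUBIC)
cv2.imwrite("pics/chock_s.png",b[:,:,::-1])
E
```

```text
[0.5243 0.2141] 14.44729869614634 0.165633210719916
[0.5254 0.2134] 14.00883795133468 0.09419791611572437
[0.524  0.2158] 12.599113785165237 0.04426822360681448
[349.3, 219.4, 465.9, 268.9]
```

View pics/chock.png

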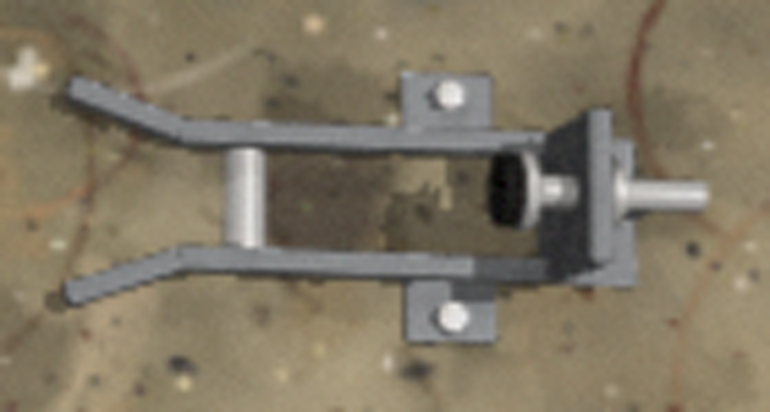

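View pics/chock_s.png

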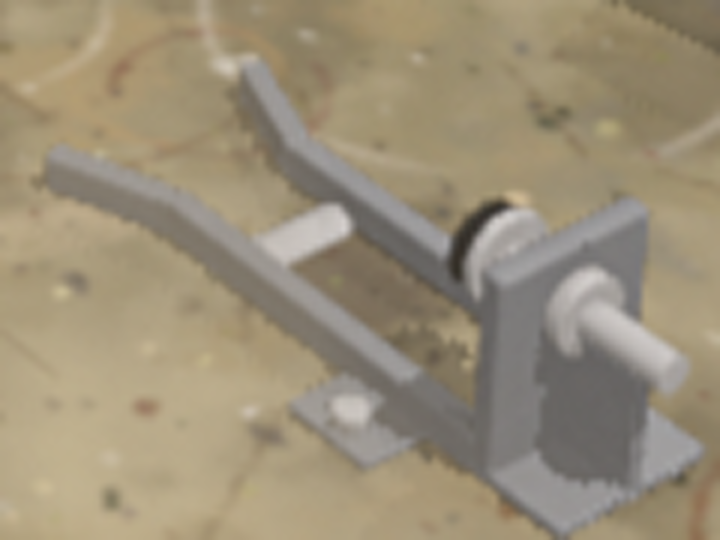

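```bash
python3 - <<'E'
from h import *
t=ctrl.get_image("top"); s=ctrl.get_image("scene")
T={"tips":(69,194,.012),"knee":(183,196,.012),"sill":(246,198,.004),"bolts":(453.5,206,.005),"buf":(493,190,.044),"screw":(705,195,.044),"cheek_lo_a":(183,246,.012),"cheek_lo_b":(470,256,.012),"cheek_hi_a":(183,120,.012),"cheek_hi_b":(400,126,.012),
"platetop_hi":(588,112,.062),"platetop_lo":(590,262,.062)}
for k,(u,v,z) in T.items(): print(k,np.round(atz(t,((u+.5)/5.5-.5+335,(v+.5)/5.5-.5+205),z),4))
S={"sill":(306,232,.004),"lo_knee_out":(172,198,.012),"hi_knee_in":(292,148,.012),"lo_tip":(50,157,.012),"hi_tip":(248,65,.012),"plate_a":(490,275,.062),"plate_b":(640,205,.062),"lo_b_out":(380,385,.012)}
for k,(u,v,z) in S.items(): print("s",k,np.round(atz(s,((u+.5)/6-.5+285,(v+.5)/6-.5+245),z),4))
E
```

```text
tips [ 0.5134 -0.0425  0.012 ]
knee [ 0.5128 -0.0799  0.012 ]
sill [ 0.5132 -0.1019  0.004 ]
bolts [ 0.5105 -0.1699  0.005 ]
buf [ 0.5103 -0.1729  0.044 ]
screw [ 0.5087 -0.2393  0.044 ]
cheek_lo_a [ 0.4962 -0.0794  0.012 ]
cheek_lo_b [ 0.493  -0.1727  0.012 ]
cheek_hi_a [ 0.5381 -0.0807  0.012 ]
cheek_hi_b [ 0.5361 -0.1519  0.012 ]
platetop_hi [ 0.5322 -0.1988  0.062 ]
platetop_lo [ 0.4854 -0.1967  0.062 ]
s sill [ 0.5149 -0.104   0.004 ]
s lo_knee_out [ 0.4902 -0.078   0.012 ]
s hi_knee_in [ 0.53   -0.0815  0.012 ]
s lo_tip [ 0.4766 -0.0426  0.012 ]
s hi_tip [ 0.5473 -0.0437  0.012 ]
s plate_a [ 0.4846 -0.1992  0.062 ]
s plate_b [ 0.5313 -0.2027  0.062 ]
s lo_b_out [ 0.4802 -0.1691  0.012 ]
```

```bash
cat >> h.py <<'E'
CH=np.array([.512,-.1245]); CY=np.radians(-1.8)
def Rt(yaw,sg=1):
    y=sg*np.array([np.cos(yaw),np.sin(yaw),0]); z=np.array([0,0,-1.]); return np.column_stack([np.cross(y,z),y,z])
def tcp(xy,z=.044): return np.array([xy[0],xy[1],z+.171])
def chk(y,x=0): # chock coords -> world xy
    c,s=np.cos(CY),np.sin(CY); return CH+np.array([c*x-s*y,s*x+c*y])
def toch(xy):
    c,s=np.cos(CY),np.sin(CY); d=np.asarray(xy)[:2]-CH; return np.array([c*d[0]+s*d[1],-s*d[0]+c*d[1]])
def st(): return np.round(ctrl.current_tool_pos(),4),np.round(ctrl.current_ft_force(),2),round(ctrl.current_grasp_force(),2),round(ctrl.current_opening(),4),round(ctrl.current_time_s(),2)
E
python3 - <<'E'
from h import *
w=np.array([.5245,.2145]);yw=np.radians(13.5)
print(toch(w))
for sg in(1,-1):
    print(sg,[None if q is None else np.round(q,0) for q in (ctrl.solve_ik(tcp(w,.16),Rt(yw,sg)),ctrl.solve_ik(tcp(w),Rt(yw,sg)),ctrl.solve_ik(tcp(chk(0)),Rt(CY,sg)))])
sg=1
ctrl.reach(tcp(w,.17),Rt(yw,sg)); ctrl.set_gripper(.07)
ctrl.movel(tcp(w)); print(st())
for o in (.056,.052,.050,.049,.048,.047):
    ctrl.set_gripper(o); print(o,st())
    if ctrl.current_grasp_force()>2.5: break
E
```

```text
[0.00184558 0.33922536]
1 [array([ 17.,  -0., 109.,  -0.,  71.,   3.]), array([ 17.,   8., 113.,  -0.,  59.,   3.]), array([-20.,   3., 119.,  -0.,  58., -18.])]
-1 [None, None, array([-20.,   3., 119.,  -0.,  58., 162.])]
(array([0.5251, 0.2147, 0.2161]), array([ 0.06, -0.25,  0.5 ]), 0.0, 0.0699, 5.0)
0.056 (array([0.5245, 0.2145, 0.2151]), array([ 0.43,  0.36, -0.16]), 0.0, 0.0561, 5.52)
0.052 (array([0.5245, 0.2145, 0.215 ]), array([ 0.39, -0.89, -0.18]), 0.0, 0.0518, 5.87)
0.05 (array([0.5245, 0.2145, 0.215 ]), array([ 1.19, -0.19, -0.67]), 0.0, 0.0499, 6.15)
0.049 (array([0.5244, 0.2145, 0.215 ]), array([-0.13, -0.58,  0.24]), 0.39, 0.0492, 6.38)
0.048 (array([0.5243, 0.2145, 0.215 ]), array([-1.98,  0.18,  2.93]), 2.3, 0.0481, 6.62)
0.047 (array([0.5243, 0.2145, 0.215 ]), array([-3.29, -0.76,  3.33]), 30.0, 0.0477, 6.83)
```

```bash
python3 - <<'E'
from h import *
for o in (.049,.048,.0479,.0478,.0477,.0476,.0475):
    ctrl.set_gripper(o); ctrl.sleep(.1); print(o,st())
    if ctrl.current_grasp_force()>15: break
E
```

```text
0.049 (array([0.5246, 0.2145, 0.215 ]), array([-1.66,  0.06,  1.4 ]), 0.87, 0.049, 7.2)
0.048 (array([0.5245, 0.2145, 0.215 ]), array([-2.05, -0.77,  2.98]), 2.74, 0.0481, 7.53)
0.0479 (array([0.5244, 0.2145, 0.215 ]), array([-3.19, -1.43,  2.72]), 4.67, 0.048, 7.84)
0.0478 (array([0.5245, 0.2145, 0.215 ]), array([-4.6 , -1.08,  4.46]), 6.88, 0.0479, 8.16)
0.0477 (array([0.5245, 0.2145, 0.215 ]), array([-4.27, -0.55,  3.67]), 9.39, 0.0478, 8.47)
0.0476 (array([0.5245, 0.2145, 0.215 ]), array([-4.68, -0.74,  4.62]), 12.14, 0.0479, 8.79)
0.0475 (array([0.5245, 0.2145, 0.215 ]), array([-5.44, -0.71,  4.9 ]), 15.07, 0.0479, 9.11)
```

```bash
python3 - <<'E'
from h import *
ctrl.set_gripper(.0478)
w=np.array([.5245,.2145])
ctrl.movel(tcp(w),Rt(CY),feed=.02); print(st())
ctrl.set_gripper(.054); ctrl.sleep(.2); print(st())
s=ctrl.get_image("scene"); t=ctrl.get_image("top")
a=cv2.resize(s["image"][130:250,150:310],None,fx=4.5,fy=4.5,interpolation=cv2.INTER_CUBIC)
cv2.imwrite("pics/g.png",a[:,:,::-1])
print(ctrl.pinpoint("wheel",s)[:1],proj(s,[*w,.044]))
E
```

```text
(array([0.525 , 0.2146, 0.215 ]), array([ 1.11,  1.06, -0.69]), 6.83, 0.0478, 9.74)
(array([0.5245, 0.2145, 0.215 ]), array([ 0.51,  0.35, -0.06]), 0.0, 0.054, 10.33)
[{'centre': [231.2, 185.4], 'score': 0.89}] [231.09310039 189.43780646]
```

View pics/g.png

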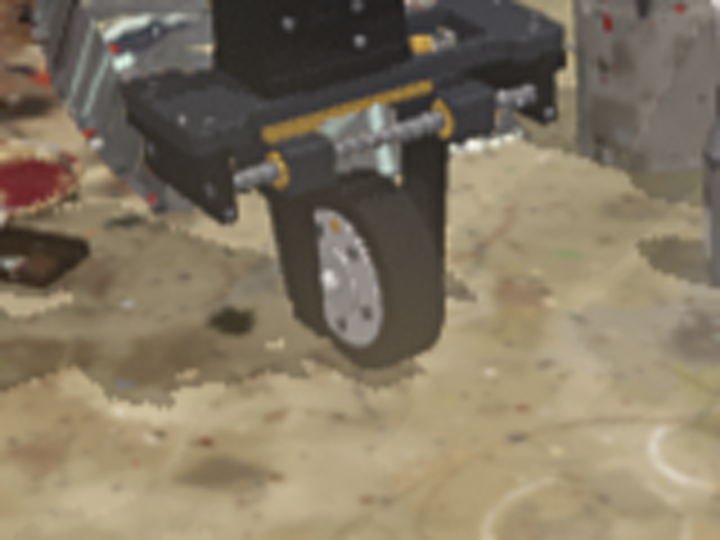

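```bash
python3 - <<'E'
from h import *
s=ctrl.get_image("scene")
f=lambda X:np.round((proj(s,X)-[150,130]+.5)*4.5-.5,0)
for dy in(0,-.005,-.01,-.015): print(dy,f([.5005,.2145+dy,.044]),f([.5245,.2145+dy,0]), "pad edge",f([.4975,.2045,.044]))
for r in ctrl.pinpoint("hub_boss",s)[:2]: print(r["score"],atz(s,r["centre"],.044), (np.array(r["centre"])-[150,130])*4.5)
v,c=fitwheel([s],[.5245,.211,-.03]);print(v,c)
E
```

```text
0 [320. 286.] [374. 356.] pad edge [326. 296.]
-0.005 [326. 290.] [380. 361.] pad edge [326. 296.]
-0.01 [332. 294.] [386. 365.] pad edge [326. 296.]
-0.015 [338. 298.] [392. 369.] pad edge [326. 296.]
0.7 [0.55317552 0.20109162 0.044     ] [436.05 258.75]
[ 0.52880961  0.21460727 -0.1727753 ] 0.08962802373345502
```

```bash
python3 - <<'E'
from h import *
ctrl.set_gripper(.0479); print(st())
for y,x in((.27,.0009),(.19,0)):
    ctrl.movel(tcp(chk(y,x)),feed=.06); print(st())
ctrl.sleep(.2); print(st())
s=ctrl.get_image("scene"); save(s,"r1f.png")
f=lambda X:proj(s,X)
c=np.round(proj(s,[*chk(.19),.044])).astype(int); print(c)
a=s["image"][c[1]-60:c[1]+60,c[0]-80:c[0]+80]
a=cv2.resize(a,None,fx=5,fy=5,interpolation=cv2.INTER_CUBIC)
for dy in(-.01,0,.01):
    q=(proj(s,[*chk(.19+dy,-.024),.044])-c+[80,60]+.5)*5-.5; cv2.circle(a,tuple(int(i) for i in q),2,(255,0,0),-1)
cv2.imwrite("pics/r1.png",a[:,:,::-1])
E
```

```text
(array([0.5247, 0.2145, 0.2152]), array([ 1.26, -1.1 ,  0.2 ]), 3.79, 0.048, 11.03)
(array([0.5215, 0.1456, 0.2151]), array([ 2.99, -0.32,  0.4 ]), 4.55, 0.0476, 12.32)
(array([0.5177, 0.0656, 0.2147]), array([-0.18,  0.43, -0.07]), 3.76, 0.0477, 13.81)
(array([0.5177, 0.0656, 0.2147]), array([-1.15,  0.52,  0.51]), 3.76, 0.0478, 14.01)
[273 220]
```

View pics/r1.png

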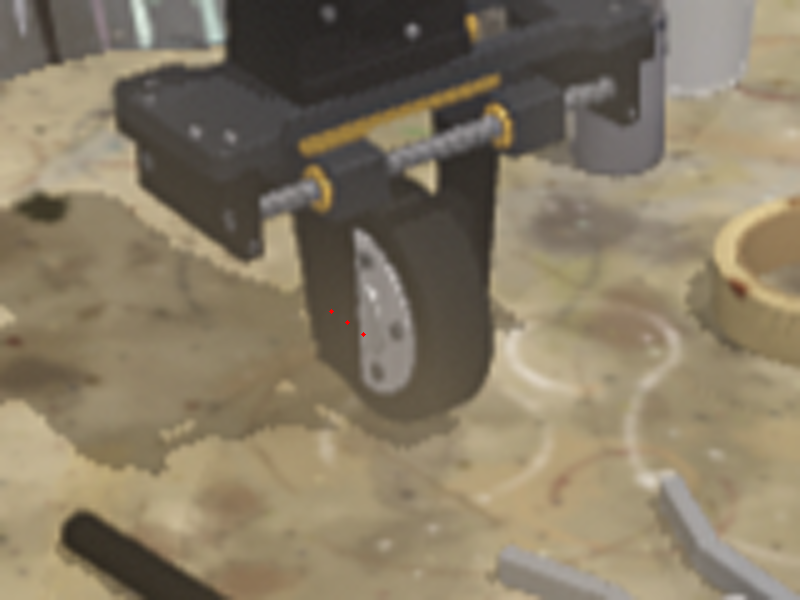

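```bash
python3 - <<'E'
from h import *
ctrl.set_gripper(.056)
ctrl.movel(tcp(chk(.195)),feed=.05)
ctrl.set_gripper(.0479); print(st())
ctrl.movel(tcp(chk(.055)),feed=.06); ctrl.sleep(.2); print(st())
s=ctrl.get_image("scene"); t=ctrl.get_image("top")
A=[]
for p in(s,t):
    c=np.round(proj(p,[*chk(.045),.044])).astype(int)
    a=cv2.resize(p["image"][c[1]-50:c[1]+50,c[0]-40:c[0]+40],None,fx=5,fy=5,interpolation=cv2.INTER_CUBIC)
    for dy in(-.01,0,.01):
        q=(proj(p,[*chk(.055+dy,-.024),.044])-c+[40,50]+.5)*5-.5; cv2.circle(a,tuple(int(i) for i in q),2,(255,0,0),-1)
    A.append(a)
cv2.imwrite("pics/r2.png",np.hstack(A)[:,:,::-1])
E
```

```text
(array([0.5179, 0.0704, 0.2149]), array([-2.85,  0.52,  2.49]), 3.31, 0.0482, 15.16)
(array([ 0.5139, -0.0695,  0.2153]), array([ 2.43, -0.14,  1.12]), 3.28, 0.048, 17.84)
```

View pics/r2.png

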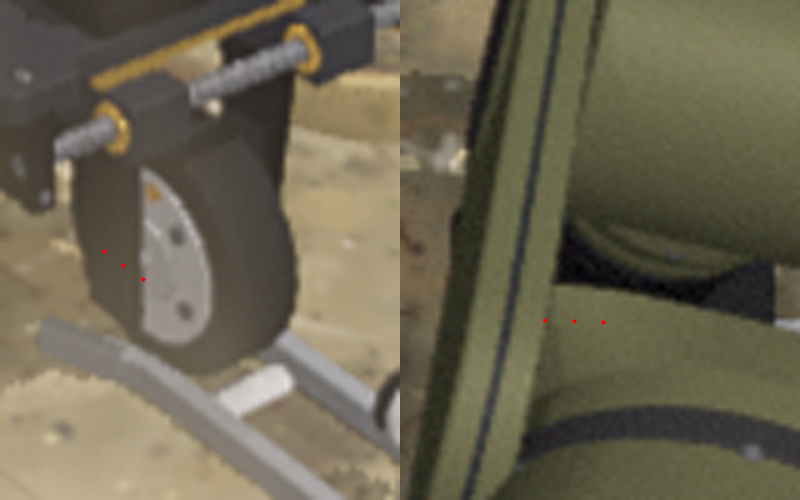

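```bash
python3 - <<'E'
from h import *
ctrl.set_gripper(.055)
ctrl.movel(tcp(chk(.059)),feed=.05)
ctrl.set_gripper(.0476); print(st())
for y in (.042,.038,.034,.030,.026,.022,.018,.014,.010,.006,.002):
    d=min(abs(y-.022),.02); z=-.004+np.sqrt(.052**2-d*d)
    g=ctrl.movel(tcp(chk(y),z),feed=.04,guard=15); print(y,st())
    if g: print("guard"); break
s=ctrl.get_image("scene")
c=np.round(proj(s,[*chk(0),.044])).astype(int)
a=cv2.resize(s["image"][c[1]-50:c[1]+50,c[0]-60:c[0]+60],None,fx=6,fy=6,interpolation=cv2.INTER_CUBIC)
for dy in(-.01,0,.01):
    q=(proj(s,[*chk(.002+dy,-.024),.044])-c+[60,50]+.5)*6-.5; cv2.circle(a,tuple(int(i) for i in q),2,(255,0,0),-1)
cv2.imwrite("pics/r3.png",a[:,:,::-1])
E
```

```text
(array([ 0.5141, -0.0656,  0.2152]), array([ 1.26, -0.32, -0.48]), 12.32, 0.0479, 19.02)
0.042 (array([ 0.5138, -0.0829,  0.2162]), array([-0.05,  4.39,  6.09]), 12.8, 0.0478, 19.59)
0.038 (array([ 0.5135, -0.0869,  0.2172]), array([1.16, 3.22, 5.74]), 12.81, 0.0479, 19.85)
0.034 (array([ 0.5133, -0.0908,  0.218 ]), array([1.94, 1.59, 3.78]), 12.82, 0.048, 20.1)
0.03 (array([ 0.5131, -0.0947,  0.2184]), array([1.97, 1.63, 2.63]), 12.81, 0.0481, 20.35)
0.026 (array([ 0.5128, -0.0987,  0.2187]), array([2.15, 0.82, 1.32]), 12.76, 0.0472, 20.6)
0.022 (array([ 0.5124, -0.1027,  0.2187]), array([2.29, 0.91, 0.33]), 12.7, 0.0475, 20.85)
0.018 (array([ 0.5121, -0.1067,  0.2184]), array([ 1.24,  0.43, -0.4 ]), 12.66, 0.048, 21.1)
0.014 (array([ 0.5119, -0.1108,  0.2177]), array([-0.17, -1.01, -1.57]), 12.66, 0.0479, 21.35)
0.01 (array([ 0.5119, -0.1146,  0.2169]), array([ 0.57,  0.13, -4.61]), 12.67, 0.0475, 21.6)
0.006 (array([ 0.512 , -0.1187,  0.2162]), array([-0.14, -0.12, -4.01]), 12.67, 0.0477, 21.85)
0.002 (array([ 0.5121, -0.1227,  0.215 ]), array([ 1.06,  0.09, -3.89]), 12.67, 0.0475, 22.11)
```

View pics/r3.png

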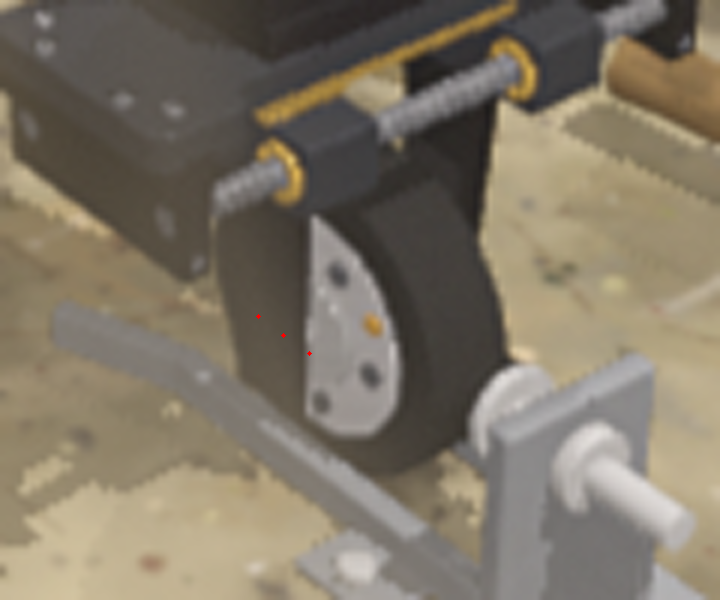

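```bash
python3 - <<'E'
from h import *
ctrl.set_gripper(.055); ctrl.sleep(.3)
ctrl.movel(tcp(chk(.001)),feed=.03)
ctrl.set_gripper(.0475)
if ctrl.current_grasp_force()<15.5: ctrl.set_gripper(.04745)
ctrl.sleep(.2); print(st())
def fy():
    v=[]
    for _ in range(6): v.append(ctrl.current_ft_force()[1]); ctrl.sleep(.02)
    return np.mean(v)
b=fy(); print("base",b); y=.001; held=0
while y>-.020:
    f=fy()-b
    if f>13: held+=1; print("hold",round(f,2),round(y,4)); 
    if held>=4: break
    if f<=13:
        y-=.001 if f<3 else .0003
        ctrl.movel(tcp(chk(y)),feed=.01); print(round(y,4),round(f,2),round(ctrl.current_grasp_force(),1))
print(st())
E
```

```text
(array([ 0.5122, -0.1235,  0.2151]), array([ 1.22,  0.33, -0.21]), 15.99, 0.0479, 23.73)
base 0.08990718579030983
0.0 -0.24 16.0
-0.001 0.81 16.0
-0.002 1.93 16.0
-0.003 1.57 16.0
-0.004 1.53 16.0
-0.005 1.87 16.0
-0.0053 4.29 16.0
-0.0056 5.4 16.0
-0.0059 6.3 16.0
-0.0062 7.59 16.0
-0.0065 8.4 16.0
-0.0068 9.22 16.0
-0.0071 10.54 16.0
-0.0074 11.53 16.0
hold 13.09 -0.0074
-0.0077 12.94 16.0
hold 14.25 -0.0077
hold 13.85 -0.0077
hold 13.84 -0.0077
(array([ 0.5119, -0.1302,  0.215 ]), array([ 4.12, 13.42,  4.05]), 16.01, 0.0477, 29.48)
```

```bash
python3 - <<'E'
from h import *
ctrl.sleep(.3); p=ctrl.current_tool_pos(); print(st())
ctrl.set_gripper(.049); ctrl.set_gripper(.06); ctrl.set_gripper(.075)
ctrl.sleep(.3)
ctrl.movel([p[0],p[1],.40],feed=.1); ctrl.reach(tcp(chk(.25),.25),Rt(CY)); ctrl.sleep(.5); print(st())
s=ctrl.get_image("scene"); t=ctrl.get_image("top")
for q in([s,t],[s]):
    v,c=fitwheel(q,[*chk(-.006),CY]); print(toch(v),np.degrees(v[2]),c)
A=[]
for p in(s,t):
    c=np.round(proj(p,[*chk(0),.044])).astype(int)
    A.append(cv2.resize(p["image"][c[1]-50:c[1]+50,c[0]-40:c[0]+40],None,fx=5,fy=5,interpolation=cv2.INTER_CUBIC))
cv2.imwrite("pics/r4.png",np.hstack(A)[:,:,::-1])
E
```

```text
(array([ 0.5119, -0.1303,  0.215 ]), array([ 3.54, 13.31,  4.1 ]), 16.01, 0.0476, 29.78)
(array([0.5199, 0.1251, 0.421 ]), array([ 0.15,  0.11, -0.21]), 0.0, 0.0752, 34.85)
[ 0.00120708 -0.00403992] -3.222774674117773 0.25313216012179307
[ 0.00107282 -0.00175892] -6.209770516888862 0.10630179115528093
```

View pics/r4.png

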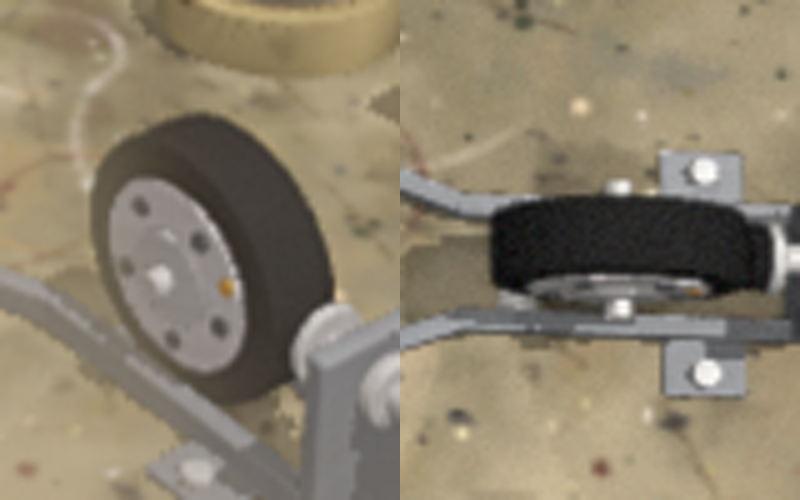

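The wheel stands upright in the pocket against the buffer, behind the sill, and the gripper is clear of it.

```bash
python3 -c "
from cell import ctrl
print(ctrl.job_done())"
```

```text
the job is handed in; nothing more can be done
None
```

The wheel was rolled into the chock and over the sill, held against the buffer at about 13–14 N by the wrist sensor, then let go and left standing upright behind the sill; the job is handed in, and no verdict was returned.

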